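Re-index a wheelchair caster on a tilted indexing head

TASK

The wheelchair caster clamped on the tilted indexing head is parked. Lift the sprung plunger on the head's arm, swing the arm round to the side of the head where the tray of ball bearings stands, and let the plunger drop fully home in the narrow stop notch on that side, so that the head is locked there. The notched ring may be clamped several degrees off, so feel for the notch; leave both trays, the wrench and the screwdriver where they lie.

Things in the scene. Friction and masses are not known exactly. Their poses are not given: they have to be found in the camera images.
- fixture: Grey cast base of the indexing head, bolted down, 200 x 170 mm foot. Origin on the bench top below the pivot; z up, x level. The head's axis leans 30 degrees from vertical towards the fixture's -x (ahead of the robot and to its left): direction (-0.5, 0, 0.866) in this frame.
- pivot (a point): Where the head's axis meets the top face of the notched steel ring, 105 mm over the fixture's origin; axes as the fixture's. The ring (radius 98 mm, 10 mm thick, square to the axis) has a parking slot 57 mm long at nominal angle 0 and one narrow stop notch, 11 mm wide, to each side, all at 85 mm radius. Between them it is plain.
- head (a joint): Angle (rad) of the head about its leaning axis: 0 = plunger arm at its lowest point (towards -x of the fixture); positive = swung to +y (the robot's right), negative = to -y (its left). Stop notches are nominally at +0.80 and -0.80, but the ring is clamped up to 0.10 rad (8 mm at the plunger) off either way, unknown. Parked, the arm stands between -0.15 and 0.15.
- plunger (a joint): Lift (m) of the sprung plunger along the head's axis: 0 = fully home, 0.016 = fully lifted. Its flat-ended 8 mm pin reaches 9 mm below the ring's top, so it rides on the ring at 0.009 and is clear of it above 0.010. The spring pulls it home with 4 N at 0 and 8 N fully lifted; it drops home of itself over a notch.
- knob (a point): Centre of the plunger's black round pull knob, 26 mm across, 28 mm long, 85 mm from the head's axis; at home 58 mm above the ring's top face along the axis, rising with the plunger. Its z runs along the leaning axis away from the ring, x from the knob to the head's axis, y along the turning circle. A 26 mm barrel stands below it, ending 8 mm under the knob when home.
- wheel (a point): Centre of the caster wheel on the head (100 mm diameter, 28 mm wide, in a steel fork): 135 mm above the ring along the axis and 25 mm beyond the axis, away from the arm. Axes as the knob's. Fork and wheel turn with the head and lean over the plunger, so a tool pointing straight down at the knob strikes them.
- bearing_tray: Open black tray 130 x 100 x 30 mm holding six ball bearings (28 mm rings); stands on the bench right or left of the fixture (on its +y or -y side). Origin under its centre. Not to be moved.
- bolt_tray: Same black tray holding five long bolts, on the other side of the fixture. Origin under its centre. Not to be moved.
- wrench: Bystander: wrench, 190 mm, lying flat on the right of the bench.
- screwdriver: Bystander: screwdriver, 200 mm, lying on the left of the bench.

How it is judged:
On the way, in this order (a step that is already met when the one before it is completed fails the run):
1. the plunger is lifted out of the parking slot (value of joint plunger above 0.0075 m), for 0.1 s.
2. with the plunger still up, the arm is swung well towards the bearing tray's side (value of joint plunger above 0.0065 m and ((y of bearing_tray in the frame of fixture above 0 m and value of joint head above 0.45 rad) or (not (y of bearing_tray in the frame of fixture above 0 m) and value of joint head below -0.45 rad))), for 0.05 s.
At the end, for the whole second after the job is handed in: The arm is at the stop notch on the bearing tray's side (head angle between 0.65 and 0.95 rad to that side) with the plunger home within 1.5 mm, the head at rest (under 0.05 rad/s) (((y of bearing_tray in the frame of fixture above 0 m and value of joint head between 0.65 and 0.95 rad) or (not (y of bearing_tray in the frame of fixture above 0 m) and value of joint head between -0.95 and -0.65 rad)) and value of joint plunger below 0.0015 m and velocity of joint head between -0.05 and 0.05 rad/s); the robot touches nothing.
It fails at once if a tray, the wrench or the screwdriver is moved by more than 20 mm (distance of any of bearing_tray, bolt_tray, wrench, screwdriver from where it was at the start of the episode above 0.02 m).
It also fails if it takes over 40 s, if anything falls off the work surface, if the arm or the gripper's body presses on something with over 40 N, if the wrist force passes 120 N, or if a joint passes its speed limit or range.

ROBOT

A 6-joint arm with a two-finger parallel gripper is mounted at the origin on the work surface. World frame = base frame: x ahead of the robot, y to its left, z up, the work surface at z = 0. Lengths are in m, angles in rad, forces in N, time in s.
With the tool pointing down it reaches from about 0.375 to 0.9 m from the base axis. Payload 3.1 kg.
Tool frame: the origin (TCP) lies between the finger pads, 19 mm behind the fingertips; this is the grasp point; x points along the fingers, y is the direction in which the jaws open and shut, and the axes are right-handed (so a half turn about x gives the same grasp; the last joint's range is limited). The gripper opens to 87 mm and grips with 3 to 60 N. Pads are 19 mm wide; open, the fingers measure 117 mm over their backs; the gripper's body (75 mm by 190 mm) begins 51 mm behind the grasp point.
Start: joints at [-1.482, 0.527, 1.433, -0, 1.181, -0.178], TCP at [0.165, -0.603, 0.241] pointing down, gripper open.
Joint ranges: [-3.08, 3.08], [-0.75, 2.2], [0.22, 2.44], [-1.43, 4.57], [0, 2.65], [-2.85, 2.85]. Speed limits (rad/s): [2.79, 2.79, 3.14, 3.14, 3.14, 3.14].

INTERFACE

Orientations are given as a unit quaternion [x, y, z, w].
In Python, from rig import get_obs, imaging, robot gives the robot as it stands.
- The arm moves only by the shell command python3 -m inch 'ROWS' [FORCE]. ROWS is JSON, a list of rows, each a list of 3 entries, a list of its own where there are three numbers: the finger opening in mm, from 0 to 87, then the shift along the tool's x, y, z in mm, then the turn, a rotation vector about the tool's x, y, z in degrees. In form: [[grip, [dx, dy, dz], [wx, wy, wz]], ...]. A call has 1 to 12 rows; each row shifts and turns the pose as measured when the row begins, along the tool's axes as they then stand; what a row does not reach is not made up. A row lasts 1/8 s, in which the tool goes at most 62.5 mm and 10.7 degrees, less where a joint would pass 70% of its speed; a pose out of reach is approached as far as the arm can. A call with a gripper value outside its range is refused whole. The fingers move at their own pace and stop on an object; FORCE is the grip in N (left out, the last holds). Time passes only in rows, so rows that do not move let the fingers close. It gives the time, the measured TCP pose, the force and the opening at its end, in the units of the state.
- get_obs(): the state, without advancing time (a new reading comes with each control period).
- imaging.camera(name): name is "side" or "top"; returns the picture (480x640x3 uint8, red, green, blue); there is no depth.
- imaging.camera_params(name): a dict with "camera_matrix" (3x3 intrinsics, pixels), "xyz" and "rotation" of the camera in the world. Camera axes: x right, y down, z forward; pixel columns grow to the right and rows downward; lengths in m; the calibration is good to about 2 mm. A picture is of the moment at which its call begins. camera_params takes no time and is no camera call.
- robot.hand_in(): hands the job in, once; it reports no verdict.
Trained networks look in the newest picture that a camera, given by its name, has taken for a name from the list of things; names that differ only in an ending like _2 or _b are one class to them, and where a whole thing is asked for, a point or a joint stands for the part that bears it (a point fixed in the world has none). Each returns a list of dicts, best first, with "confidence" (0 to 1); they miss things now and then, are a little off and sometimes report something else, mostly with a low value. They report only what shows in the picture. A call takes as long as a camera call.
- imaging.cut_out(camera, target): "pixels" (480x640 bool, what is visible of it) and "box" ([centre column, centre row, width, height] in pixels, round what is visible of it).
- imaging.tip_of(camera, target): "pixel" ([column, row] in pixels: a listed point, or the origin of a listed thing).
The state is a dict: "time": time; "q": joint angles; "joint_velocities": joint speeds; "joint_torque": joint torques, N m; "position": TCP position; "tool_rot": TCP orientation; "ft_force": force on the tool from outside, world axes, zero at the start; "moment": the same for the moment, N m; "grip_width": finger opening in m.
Only numpy, scipy, OpenCV 4.12 (cv2) and the standard library are available. Lean on these libraries where they do the work, as an engineer would, in place of code of your own. Each camera call takes 0.05 s, during which the arm holds its last target. There are 200 camera calls.

## Working session

There is one attempt and no reset: what is moved stays moved. The work goes in short steps, Python scripts to look and compute and a shell command to move; the robot and the scene stay as the last step left them, time stands still between calls to the robot, and variables do not carry over. Pictures are saved under pics/ and viewed, about 8 in all and at most 12, crops included, and the job is handed in when it is done.

```bash
ls; mkdir -p pics
python3 - <<'E'
from rig import get_obs, imaging, robot
import cv2
o=get_obs();print(o)
for n in("side","top"):
    im=imaging.camera(n);cv2.imwrite(f"pics/{n}0.png",im[...,::-1])
    p=imaging.camera_params(n);print(n,p)
    for t in("fixture","pivot","knob","wheel","bearing_tray","bolt_tray"):
        r=imaging.tip_of(n,t);print(t,[(x["pixel"],round(x["confidence"],2)) for x in r[:3]])
E
```

```text
pics
{'time': 0.0, 'q': array([-1.48151244e+00,  5.28492792e-01,  1.43387408e+00, -6.88034838e-07,
        1.18137622e+00, -1.78506853e-01]), 'joint_velocities': array([ 0.00101999,  0.00108383, -0.00039048, -0.00053976, -0.00020193,
       -0.00135084]), 'joint_torque': array([ 5.60732303e-05, -4.40035951e+01, -1.76594371e+01,  6.32677088e-02,
        5.82945021e-02, -1.64955268e-04]), 'position': array([ 0.16533901, -0.6020348 ,  0.2402642 ]), 'tool_rot': array([ 0.70081102,  0.09515527, -0.70074365,  0.09363617]), 'ft_force': array([ 0.8778153 ,  0.25154273, -0.07720115]), 'moment': array([ 0.02113371, -0.00647842,  0.05931891]), 'grip_width': 0.08744757585967941}
side {'camera_matrix': array([[444.3698988 ,   0.        , 319.88479794],
       [  0.        , 444.3698988 , 233.23637142],
       [  0.        ,   0.        ,   1.        ]]), 'xyz': array([0.41144701, 0.71207338, 0.9378501 ]), 'rotation': array([-0.10946007,  0.93075717, -0.34689825,  0.03702963])}
fixture [([342.9, 258.3], 0.9)]
pivot [([343.5, 228.0], 0.96)]
knob [([303.2, 238.9], 0.55)]
wheel [([327.2, 196.6], 0.63)]
bearing_tray []
bolt_tray [([357.3, 317.5], 0.88)]
top {'camera_matrix': array([[477.19915848,   0.        , 323.58452406],
       [  0.        , 477.19915848, 238.30329721],
       [  0.        ,   0.        ,   1.        ]]), 'xyz': array([0.46188931, 0.03441834, 1.23012578]), 'rotation': array([-0.69958133,  0.71250815, -0.03366994,  0.04224261])}
fixture [([345.2, 268.8], 0.69)]
pivot []
knob []
wheel [([339.3, 243.9], 0.81), ([465.9, 292.3], 0.21)]
bearing_tray [([421.3, 236.0], 0.87)]
bolt_tray [([282.5, 298.1], 0.8)]
```

View pics/side0.png

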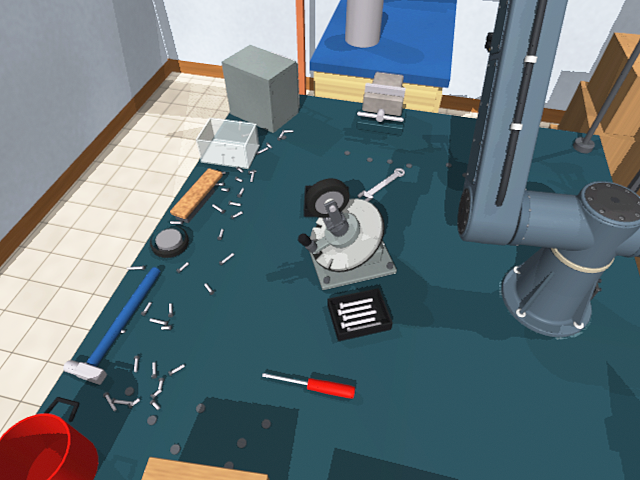

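View pics/top0.png

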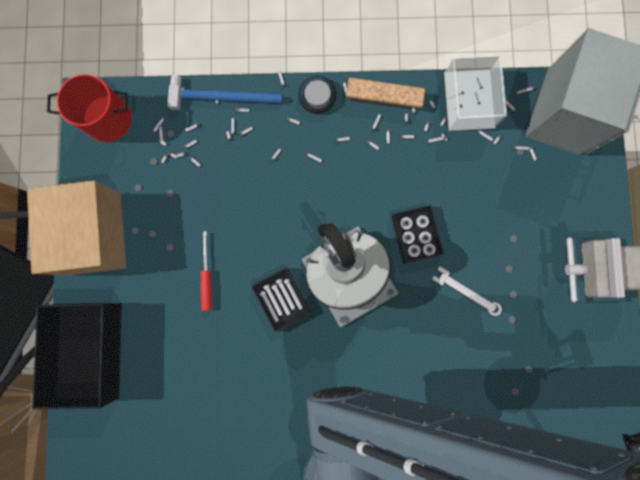

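Side: head near (345,245), black knob at (305,239), wheel (325,197), bolt tray (360,313) on the robot's left. Top: bearing tray (418,235) on the robot's right, so the target is positive (+y).

```bash
cat > lib.py <<'E'
import numpy as np, cv2, json
from scipy.spatial.transform import Rotation as R
from scipy.optimize import least_squares
from rig import get_obs, imaging, robot
P={n:imaging.camera_params(n) for n in("side","top")}
def proj(n,X):
    p=P[n];c=R.from_quat(p["rotation"]).inv().apply(np.atleast_2d(X)-p["xyz"])
    return c[:,:2]/c[:,2:]*p["camera_matrix"][0,0]+p["camera_matrix"][:2,2]
S3=np.sqrt(3)/2
AX=np.array([-.5,0,S3])
def fix(v): return R.from_euler('z',v[2]),np.array([v[0],v[1],0])
def headR(v,h):
    """knob frame rotation in world; head angle + = towards fixture +y"""
    r,_=fix(v)
    # at h=0 knob lies down-slope: outward dir u0
    u0=np.array([-S3,0,-.5])
    # rotation sign such that + goes to +y
    rot=R.from_rotvec(-AX*h)
    u=rot.apply(u0)
    M=np.c_[-u,np.cross(AX,-u),AX]
    return r*R.from_matrix(M)
def pts(v,h,lift=0):
    r,t=fix(v);M=headR(v,h);piv=t+[0,0,.105]
    return dict(fixture=t,pivot=piv,knob=piv+M.apply([-.085,0,.058+lift]),wheel=piv+M.apply([.025,0,.135]))
E
python3 - <<'E'
from lib import *
D=[]
for k in range(3):
  for n in P:
    imaging.camera(n)
    for t in("fixture","pivot","knob","wheel"):
        for x in imaging.tip_of(n,t)[:1]:
            if x["confidence"]>.4: D.append((n,t,x["pixel"],x["confidence"]))
def f(v):
    q=pts(v[:3],v[3]); return np.concatenate([(proj(n,q[t])[0]-px) for n,t,px,c in D])
best=min((least_squares(f,[.4,0,y,0],loss='soft_l1',x_scale=[.1,.1,1,.1]) for y in np.arange(-3,3,.8)),key=lambda s:s.cost)
v=best.x;print(v,best.cost);print(np.sqrt(np.diag(np.linalg.inv(best.jac.T@best.jac))))
for d,e in zip(D,best.fun.reshape(-1,2)): print(d[0],d[1],np.round(d[2],1),np.round(e,1),round(d[3],2))
json.dump(list(v),open("v.json","w"))
for n in P:
    im=imaging.camera(n)[...,::-1].copy()
    im=cv2.resize(im,None,fx=4,fy=4,interpolation=cv2.INTER_CUBIC)
    def dl(X,c): cv2.polylines(im,[np.int32(proj(n,X)*4+2)],True,c,1)
    r,t=fix(v);piv=t+[0,0,.105]
    dl(t+r.apply([[.1,.085,0],[.1,-.085,0],[-.1,-.085,0],[-.1,.085,0]]),(0,255,0))
    M=headR(v,v[3]);a=np.linspace(0,6.28,60)
    dl(piv+M.apply(np.c_[.098*np.cos(a),.098*np.sin(a),0*a]),(0,0,255))
    for z in(.044,.072): dl(piv+M.apply([-.085,0,z])+M.apply(np.c_[.013*np.cos(a),.013*np.sin(a),0*a]),(255,0,255))
    dl(piv+M.apply([.025,0,.135])+M.apply(np.c_[.05*np.cos(a),0*a,.05*np.sin(a)]),(0,255,255))
    c=np.int32(proj(n,piv)[0]*4);cv2.imwrite(f"pics/{n}1.png",im[c[1]-280:c[1]+200,c[0]-250:c[0]+250])
E
```

```text
[ 0.51136763 -0.00605749 -2.71663745 -0.12368209] 56.48812021005685
[0.00081677 0.00115322 0.03018171 0.03072043]
side fixture [343.2 257.1] [-0.4  1.5] 0.78
side pivot [343.5 229.9] [1.2 2.8] 0.86
side knob [305.3 237.1] [-0.4  2.6] 0.46
side wheel [325.5 195.6] [1.9 1.4] 0.82
top fixture [343.7 271.1] [ 1.5 -1. ] 0.88
top pivot [346.  268.8] [ 0.7 -0.5] 0.98
top knob [323.4 229.6] [0.6 1.3] 0.48
top wheel [339.6 246.6] [ 1.  -1.6] 0.74
side fixture [342.9 259.2] [-0.1 -0.6] 0.76
side pivot [343.8 231.2] [0.9 1.5] 0.82
side knob [305.9 239. ] [-1.   0.7] 0.52
side wheel [327.  194.5] [0.4 2.5] 0.72
top fixture [344.  269.8] [1.2 0.3] 0.8
top pivot [348.6 269. ] [-1.9 -0.7] 0.87
top knob [324.4 233.2] [-0.4 -2.3] 0.53
top wheel [340.6 245.6] [ 0.  -0.6] 0.59
side fixture [342.3 256.1] [0.5 2.5] 0.65
side pivot [343.7 232.7] [1. 0.] 0.68
side knob [304.2 237.5] [0.7 2.2] 0.68
side wheel [326.9 196.6] [0.5 0.4] 0.56
top fixture [344.8 271.1] [ 0.4 -1. ] 0.62
top pivot [346.6 270.9] [ 0.1 -2.6] 0.85
top knob [322.2 235. ] [ 1.8 -4.1] 0.6
top wheel [323.6 232.6] [17.  12.4] 0.72
```

```bash
python3 -c "
import cv2,numpy as np
a=[cv2.imread(f'pics/{n}1.png') for n in('side','top')];cv2.imwrite('pics/both1.png',cv2.resize(np.hstack(a),(800,384)))"
```

```text
(no output)
```

View pics/both1.png

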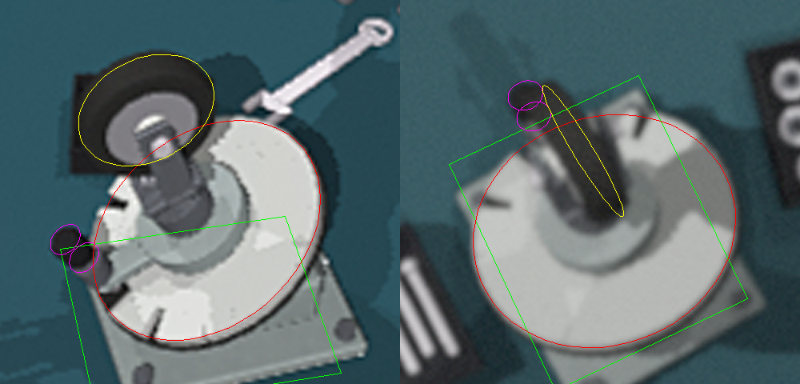

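Overlay agrees within a few mm: ring, wheel, knob outlines sit on the picture (foot just has its origin offset, edges parallel). Plan: tool antiparallel to the leaning axis, jaws tangential. Compute the approach.

```bash
cat >> lib.py <<'E'
from scipy.linalg import expm,logm
def T(p,r):
    A=np.eye(4);A[:3,:3]=r.as_matrix();A[:3,3]=p;return A
def cur():
    o=get_obs();return T(o["position"],R.from_quat(o["tool_rot"]))
def rows(A,B,n):
    E_=expm(np.real(logm(np.linalg.inv(A)@B))/n)
    return np.round(E_[:3,3]*1000,1),np.round(np.degrees(R.from_matrix(E_[:3,:3]).as_rotvec()),2)
def grasp(v,h,up=0,lift=0,flip=0):
    """tool pose with TCP at knob centre + up along axis"""
    M=headR(v,h).as_matrix();s=-1 if flip else 1
    q=pts(v,h,lift)["knob"]+M[:,2]*up
    return T(q,R.from_matrix(np.c_[-M[:,2],s*M[:,1],s*M[:,0]]))
v=json.load(open("v.json")) if __import__("os").path.exists("v.json") else None
E
python3 - <<'E'
from lib import *
A=cur();print(pts(v[:3],v[3]),get_obs()["time"]);U=A.copy();U[2,3]=.45
print("up",rows(A,U,4))
for f in(0,1):
    B=grasp(v[:3],v[3],.16,0,f);print(f,B[:3].round(3).tolist())
    E=np.linalg.inv(U)@B;print(np.degrees(R.from_matrix(E[:3,:3]).as_rotvec()))
    n=24
    print(rows(U,B,n)); L=logm(np.linalg.inv(U)@B).real
    for k in range(0,n+1,3): print((U@expm(L*k/n))[:3,3].round(3))
E
```

```text
{'fixture': array([ 0.51136763, -0.00605749,  0.        ]), 'pivot': array([ 0.51136763, -0.00605749,  0.105     ]), 'knob': array([0.60001763, 0.04556914, 0.11305413]), 'wheel': array([0.55456125, 0.01010361, 0.23431794])} 2.3
up (array([-52.2,  -0. ,  -0. ]), array([-0., -0.,  0.]))
0 [[-0.456, 0.506, -0.732, 0.673], [-0.206, -0.86, -0.467, 0.079], [-0.866, -0.062, 0.496, 0.252]]
[-15.72241151 -30.09365309   0.50474836]
(array([  0.7, -17.9, -32.1]), array([-0.66, -1.25,  0.02]))
[ 0.165 -0.603  0.45 ]
[ 0.243 -0.524  0.446]
[ 0.318 -0.444  0.435]
[ 0.389 -0.361  0.418]
[ 0.455 -0.276  0.396]
[ 0.517 -0.189  0.367]
[ 0.575 -0.101  0.334]
[ 0.627 -0.012  0.295]
[0.673 0.079 0.252]
1 [[-0.456, -0.506, 0.732, 0.673], [-0.206, 0.86, 0.467, 0.079], [-0.866, 0.062, -0.496, 0.252]]
[158.74872428   0.72046298  42.95479625]
(array([ -5.2, -47.4,  22.2]), array([6.61, 0.03, 1.79]))
[ 0.165 -0.603  0.45 ]
[ 0.078 -0.472  0.461]
[ 0.041 -0.32   0.457]
[ 0.057 -0.165  0.439]
[ 0.126 -0.027  0.409]
[0.238 0.077 0.37 ]
[0.378 0.132 0.328]
[0.53  0.133 0.287]
[0.673 0.079 0.252]
```

```bash
python3 -m inch '[[87,[-52,0,0],[0,0,0]],[87,[-52,0,0],[0,0,0]],[87,[-52,0,0],[0,0,0]],[87,[-52,0,0],[0,0,0]],[87,[0.7,-18,-32],[-0.66,-1.25,0]],[87,[0.7,-18,-32],[-0.66,-1.25,0]],[87,[0.7,-18,-32],[-0.66,-1.25,0]],[87,[0.7,-18,-32],[-0.66,-1.25,0]],[87,[0.7,-18,-32],[-0.66,-1.25,0]],[87,[0.7,-18,-32],[-0.66,-1.25,0]],[87,[0.7,-18,-32],[-0.66,-1.25,0]],[87,[0.7,-18,-32],[-0.66,-1.25,0]]]' 20
python3 - <<'E'
from lib import *
A=cur();B=grasp(v[:3],v[3],.16);print(get_obs()["q"].round(2))
n=16
print(rows(A,B,n)); L=logm(np.linalg.inv(A)@B).real
for k in range(0,n+1,3): print((A@expm(L*k/n))[:3,3].round(3))
E
```

```text
time: 3.8
position: [0.3679, -0.3846, 0.4307]
tool_rot: [-0.631, -0.115, 0.755, -0.134]
ft_force: [0.4, -0.3, -0.2]
grip_width: 0.0867
[-0.93  0.27  1.34 -0.17  1.59  0.29]
(array([  1.1, -17.8, -32. ]), array([-0.67, -1.24,  0.02]))
[ 0.368 -0.385  0.431]
[ 0.436 -0.301  0.409]
[ 0.499 -0.216  0.381]
[ 0.558 -0.129  0.348]
[ 0.611 -0.041  0.31 ]
[0.658 0.049 0.267]
```

```bash
python3 -m inch '[[87,[1,-18,-32],[-0.67,-1.24,0]],[87,[1,-18,-32],[-0.67,-1.24,0]],[87,[1,-18,-32],[-0.67,-1.24,0]],[87,[1,-18,-32],[-0.67,-1.24,0]],[87,[1,-18,-32],[-0.67,-1.24,0]],[87,[1,-18,-32],[-0.67,-1.24,0]],[87,[1,-18,-32],[-0.67,-1.24,0]],[87,[1,-18,-32],[-0.67,-1.24,0]],[87,[1,-18,-32],[-0.67,-1.24,0]],[87,[1,-18,-32],[-0.67,-1.24,0]]]' 20
python3 -m inch '[[87,[1,-18,-32],[-0.67,-1.24,0]],[87,[1,-18,-32],[-0.67,-1.24,0]],[87,[1,-18,-32],[-0.67,-1.24,0]],[87,[1,-18,-32],[-0.67,-1.24,0]],[87,[1,-18,-32],[-0.67,-1.24,0]],[87,[1,-18,-32],[-0.67,-1.24,0]]]'
python3 - <<'E'
from lib import *
A=cur();B=grasp(v[:3],v[3],.16);print(get_obs()["q"].round(2));print(rows(A,B,1))
im=[imaging.camera(n)[120:360,190:510,::-1] for n in P]
cv2.imwrite("pics/pre.png",cv2.resize(np.hstack(im),(800,300)))
E
```

```text
time: 5.05
position: [0.5821, -0.087, 0.3349]
tool_rot: [-0.535, -0.143, 0.811, -0.186]
ft_force: [0.8, -0.7, -0.5]
grip_width: 0.087
time: 5.8
position: [0.6814, 0.099, 0.2478]
tool_rot: [-0.474, -0.16, 0.839, -0.215]
ft_force: [0.3, -0.7, 0.5]
grip_width: 0.087
[ 0.06  0.86  0.83 -0.2   1.94  1.05]
(array([ 4.9, 12.9, 17.7]), array([ 0.36,  0.3 , -0.02]))
```

View pics/pre.png

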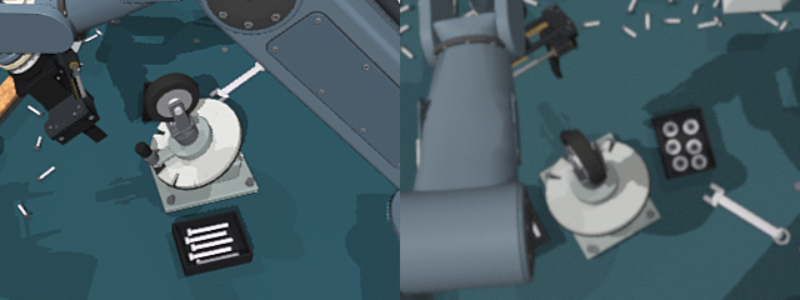

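```bash
python3 -m inch '[[87,[5,13,18],[0.4,0.3,0]],[87,[20,0,0],[0,0,0]],[87,[25,0,0],[0,0,0]],[87,[25,0,0],[0,0,0]],[87,[15,0,0],[0,0,0]],[87,[0,0,0],[0,0,0]]]'
python3 - <<'E'
from lib import *
A=cur();B=grasp(v[:3],v[3],0);print(rows(A,B,1))
for n in P:
    imaging.camera(n)
    for t in("knob","wheel"): print(n,t,[(np.round(x["pixel"],1),round(x["confidence"],2)) for x in imaging.tip_of(n,t)[:1]],proj(n,pts(v[:3],v[3])[t])[0].round(1))
    im=imaging.camera(n)[160:300,230:430,::-1] if n=="top" else imaging.camera(n)[150:290,220:420,::-1]
    cv2.imwrite(f"pics/a{n}.png",cv2.resize(im,(800,560),interpolation=cv2.INTER_CUBIC))
a=[cv2.imread(f"pics/a{n}.png") for n in P];cv2.imwrite("pics/mid.png",cv2.resize(np.vstack(a),(428,600)))
E
```

```text
time: 6.65
position: [0.632, 0.0591, 0.1746]
tool_rot: [-0.476, -0.158, 0.838, -0.214]
ft_force: [1.3, -0.4, -0.8]
grip_width: 0.0866
(array([70.6, -0.8, -0.8]), array([ 0.07,  0.03, -0.09]))
side knob [(array([301.9, 238.2]), 0.41)] [304.9 239.7]
side wheel [(array([328.8, 194.8]), 0.93)] [327.4 197. ]
top knob [(array([322.7, 231.5]), 0.55)] [324.  230.9]
top wheel [(array([341.6, 244.6]), 0.78)] [340.6 245. ]
```

View pics/mid.png

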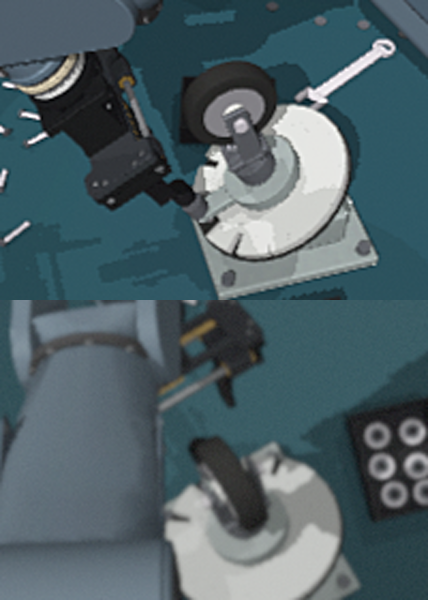

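The gripper is just above the knob (knob under the finger at (180,190) in the upper crop), clear of the wheel.

```bash
python3 -m inch '[[87,[18,0,0],[0,0,0]],[87,[18,0,0],[0,0,0]],[87,[14,-1,-1],[0,0,0]],[87,[10,0,0],[0,0,0]],[87,[8,0,0],[0,0,0]],[60,[0,0,0],[0,0,0]],[60,[0,0,0],[0,0,0]]]' 35
python3 -m inch '[[20,[0,0,0],[0,0,0]],[20,[0,0,0],[0,0,0]],[20,[0,0,0],[0,0,0]],[20,[0,0,0],[0,0,0]],[20,[0,0,0],[0,0,0]]]' 35
python3 - <<'E'
from lib import *
A=cur();print(rows(A,grasp(v[:3],v[3],0),1))
E
```

```text
time: 7.92
position: [0.6044, 0.0477, 0.1154]
tool_rot: [-0.48, -0.157, 0.836, -0.215]
ft_force: [0.3, -0.8, 0.9]
grip_width: 0.0739
time: 8.55
position: [0.6056, 0.0477, 0.1164]
tool_rot: [-0.481, -0.157, 0.835, -0.216]
ft_force: [-0.6, 0.3, -2.0]
grip_width: 0.0255
(array([ 5.8, -0.9,  3.5]), array([ 0.08, -0.56, -0.52]))
```

```bash
python3 -m inch '[[20,[-4,0,0],[0,0,0]],[20,[-4,0,0],[0,0,0]],[20,[-4,0,0],[0,0,0]],[20,[-2,0,0],[0,0,0]],[20,[0,0,0],[0,0,0]]]' 40
python3 - <<'E'
from lib import *
A=cur();o=get_obs();print(rows(A,grasp(v[:3],v[3],0),1),"tool force",A[:3,:3].T@o["ft_force"])
E
```

```text
time: 9.18
position: [0.6101, 0.0502, 0.1252]
tool_rot: [-0.479, -0.158, 0.836, -0.216]
ft_force: [-1.4, -2.2, -7.7]
grip_width: 0.0252
(array([16.1, -0.5,  3.6]), array([ 0.17, -0.28, -0.42])) tool force [ 7.80313799  1.56750079 -1.77225628]
```

```bash
python3 -m inch '[[20,[-3,0,0],[0,0,0]],[20,[-1,0,0],[0,0,0]],[20,[0,0,0],[0,0,0]]]' 40
python3 - <<'E'
from lib import *
A=cur();o=get_obs();print(rows(A,grasp(v[:3],v[3],0),1),"tool force",A[:3,:3].T@o["ft_force"])
im=imaging.camera("side")[150:290,220:420,::-1];cv2.imwrite("pics/lift.png",cv2.resize(im,(800,560),interpolation=cv2.INTER_CUBIC))
E
```

```text
time: 9.55
position: [0.6116, 0.0509, 0.1282]
tool_rot: [-0.478, -0.158, 0.836, -0.216]
ft_force: [-2.6, -1.7, -8.7]
grip_width: 0.0253
(array([19.5, -0.5,  3.6]), array([ 0.18, -0.23, -0.39])) tool force [ 9.11080669  0.66774765 -1.57934046]
```

View pics/lift.png

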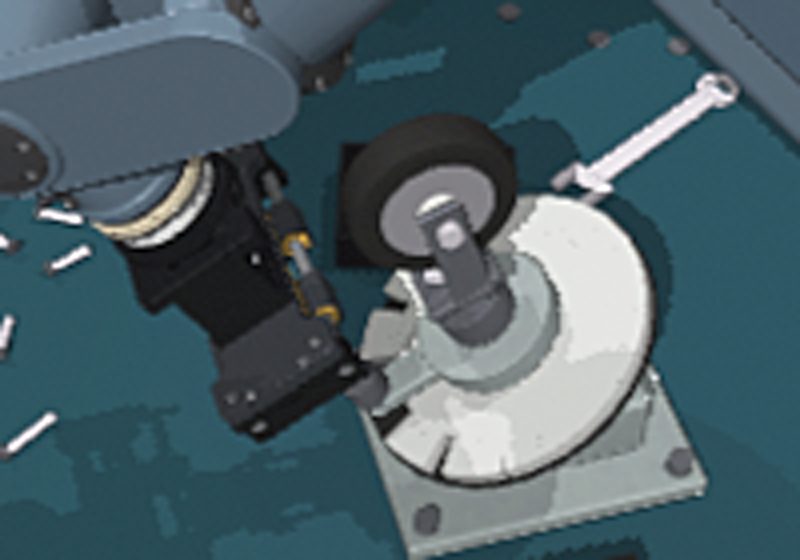

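```bash
cat > chk.py <<'E'
from lib import *
from scipy.optimize import minimize_scalar
A=cur();o=get_obs()
x=fix(v)[0].inv().apply(A[:3,3]-pts(v[:3],0)["pivot"])
e=np.array([S3,0,.5]) # upslope
h=np.arctan2(x[1],-x@e)
M=headR(v[:3],h).as_matrix()
B=T(A[:3,3],R.from_matrix(np.c_[-M[:,2],M[:,1],M[:,0]]))
print("t",round(o["time"],2),"h",h.round(3),"r",np.hypot(x[1],x@e).round(4),"lift(rel)",(x@AX-.058).round(4),"rot err deg",rows(A,B,1)[1],"F tool",(A[:3,:3].T@o["ft_force"]).round(1),"q6",o["q"][5].round(2),"w",o["grip_width"].round(4))
E
python3 chk.py
python3 -m inch '[[20,[0,4.5,0.2],[3,0,0]],[20,[0,9,0.5],[6,0,0]],[20,[0,9,0.5],[6,0,0]]]' 40; python3 chk.py
```

```text
time: 9.98
position: [0.6203, 0.0308, 0.1281]
tool_rot: [-0.502, -0.045, 0.85, -0.151]
ft_force: [-2.5, -2.6, -8.3]
grip_width: 0.0253Traceback (most recent call last):
  File "chk.py", line 9, in <module>
    print("t",round(o["time"],2),"h",h.round(3),"r",np.hypot(x[1],x@e).round(4),"lift(rel)",(x@AX-.058).round(4),"rot err deg",rows(A,B,1)[1],"F tool",(A[:3,:3].T@o["ft_force"]).round(1),"q6",o["q"][5].round(2),"w",o["grip_width"].round(4))
                                                                                                                                                                                                                       ^^^^^^^^^^^^^^^^^^^^^
AttributeError: 'float' object has no attribute 'round'
Traceback (most recent call last):
  File "chk.py", line 9, in <module>
    print("t",round(o["time"],2),"h",h.round(3),"r",np.hypot(x[1],x@e).round(4),"lift(rel)",(x@AX-.058).round(4),"rot err deg",rows(A,B,1)[1],"F tool",(A[:3,:3].T@o["ft_force"]).round(1),"q6",o["q"][5].round(2),"w",o["grip_width"].round(4))
                                                                                                                                                                                                                       ^^^^^^^^^^^^^^^^^^^^^
AttributeError: 'float' object has no attribute 'round'
```

```bash
sed -i 's/o\["grip_width"\].round(4)/round(o["grip_width"],4)/' chk.py; python3 chk.py
```

```text
t 9.97 h 0.128 r 0.0883 lift(rel) 0.0192 rot err deg [-0.61 -0.26 -0.35] F tool [ 8.9  1.1 -1.4] q6 1.31 w 0.0253
```

Good: forces are low and the arm follows. Continue to about h = 0.6.

```bash
python3 -m inch '[[20,[0,9,0.5],[6,0,0]],[20,[0,9,0.5],[6,0,0]],[20,[0,9,0.5],[6,0,0]],[20,[0,9,0.5],[5.5,0,0]],[20,[0,0,0],[0,0,0]]]' 40; python3 chk.py
```

```text
time: 10.6
position: [0.6243, -0.0065, 0.135]
tool_rot: [-0.522, 0.134, 0.841, -0.043]
ft_force: [-2.3, -3.0, -6.9]
grip_width: 0.0252
t 10.6 h 0.566 r 0.0876 lift(rel) 0.0193 rot err deg [ 0.3  -0.33 -0.26] F tool [ 7.7  1.2 -1.4] q6 1.69 w 0.0252
```

```bash
python3 -m inch '[[30,[0,0,0],[0,0,0]],[30,[0,0,0],[0,0,0]],[30,[4,0,0],[0,0,0]],[30,[4,0,0],[0,0,0]],[30,[0,0,0],[0,0,0]]]' 40; python3 chk.py
python3 -m inch '[[30,[0,2,0],[1,0,0]],[30,[0,2,0],[1,0,0]],[30,[0,2,0],[1,0,0]],[30,[0,2,0],[1,0,0]]]'; python3 chk.py
```

```text
time: 11.22
position: [0.623, -0.006, 0.1321]
tool_rot: [-0.525, 0.132, 0.84, -0.043]
ft_force: [0.4, -0.3, -0.2]
grip_width: 0.0299
t 11.22 h 0.553 r 0.0876 lift(rel) 0.0163 rot err deg [-0.28 -0.69 -0.15] F tool [ 0.1  0.2 -0.5] q6 1.68 w 0.0299
time: 11.72
position: [0.622, -0.0094, 0.1333]
tool_rot: [-0.526, 0.16, 0.835, -0.02]
ft_force: [0.6, 5.6, -0.7]
grip_width: 0.0298
t 11.72 h 0.595 r 0.0869 lift(rel) 0.0162 rot err deg [-1.99 -0.62  0.42] F tool [-0.8 -5.6  0.6] q6 1.75 w 0.0298
```

```bash
for i in 1; do python3 -m inch '[[30,[2,2.5,0],[0.3,0,0]],[30,[2,2.5,0],[0.3,0,0]],[30,[1,2.5,0],[0.6,0,0]],[30,[1,2.5,0],[0.6,0,0]]]' >/dev/null; python3 chk.py; done
python3 -m inch '[[30,[0,2.5,0],[0.7,0,0]],[30,[0,2.5,0],[0.7,0,0]],[30,[0,2.5,0],[0.7,0,0]]]' >/dev/null; python3 chk.py
```

```text
t 12.22 h 0.596 r 0.0868 lift(rel) 0.0144 rot err deg [-3.66 -1.    1.61] F tool [-3.3 -7.2  1. ] q6 1.77 w 0.0301
t 12.6 h 0.601 r 0.0863 lift(rel) 0.0143 rot err deg [-5.39 -1.04  2.38] F tool [ 0.5 -7.  -0.3] q6 1.8 w 0.0301
```

Run:
```python
from lib import *
for n in P:
    im=imaging.camera(n)
    for t in("knob","wheel"): print(n,t,[(np.round(x["pixel"],1),round(x["confidence"],2)) for x in imaging.tip_of(n,t)[:2]])
    for h in(.55,.6,.65,.7,.75): q=pts(v[:3],h,.009);print(h,[proj(n,q[t])[0].round(1) for t in("knob","wheel")])
    im=im[150:290,220:420,::-1] if n=="side" else im[180:320,250:450,::-1]
    cv2.imwrite(f"pics/b{n}.png",cv2.resize(im,(800,560),interpolation=cv2.INTER_CUBIC))
a=[cv2.imread(f"pics/b{n}.png") for n in P];cv2.imwrite("pics/stall.png",cv2.resize(np.vstack(a),(428,600)))
```

```text
side knob [(array([304.7, 219.4]), 0.68)]
side wheel [(array([329.1, 202.6]), 0.94)]
0.55 [array([303.3, 219.1]), array([327.5, 202.7])]
0.6 [array([303.8, 217.7]), array([327.3, 203.2])]
0.65 [array([304.4, 216.2]), array([327.1, 203.7])]
0.7 [array([305.1, 214.7]), array([326.9, 204.1])]
0.75 [array([305.8, 213.3]), array([326.7, 204.6])]
top knob [(array([346.7, 221.6]), 0.61)]
top wheel []
0.55 [array([346.3, 222.4]), array([333. , 247.1])]
0.6 [array([348.1, 222.4]), array([332.5, 247.1])]
0.65 [array([349.8, 222.5]), array([331.9, 247. ])]
0.7 [array([351.6, 222.7]), array([331.3, 246.9])]
0.75 [array([353.3, 223. ]), array([330.8, 246.8])]
```

View pics/bside.png

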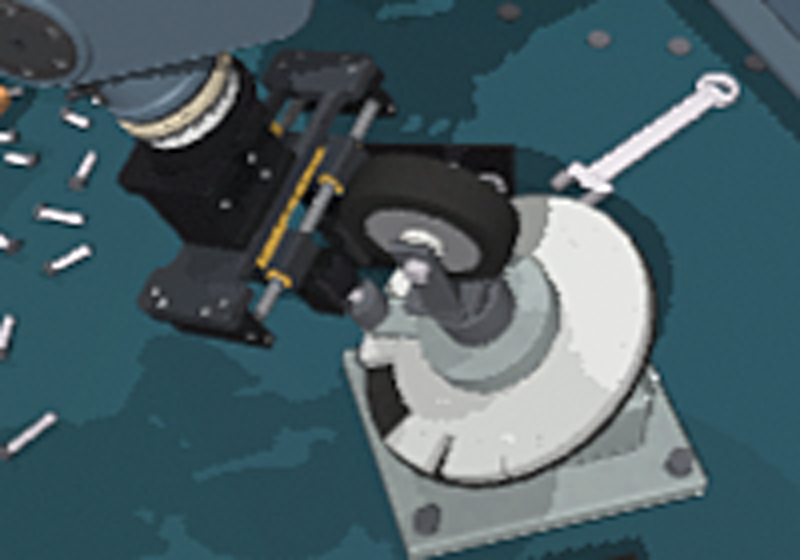

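```bash
python3 - <<'E'
from lib import *
n="side";p=P[n];r,t=fix(v);piv=pts(v[:3],0)["pivot"];a=r.apply(AX)
for nm,c in dict(notch_in=(449,436),notch_mid=(443,455),notch_out=(439,475),slot_lo=(395,430),slot_up=(380,367),mark=(503,463)).items():
    px=np.array(c)/4+[220,150]
    d=R.from_quat(p["rotation"]).apply(np.r_[(px-p["camera_matrix"][:2,2])/p["camera_matrix"][0,0],1])
    X=p["xyz"]+d*((piv-p["xyz"])@a)/(d@a)
    x=r.inv().apply(X-piv);e=np.array([S3,0,.5]);print(nm,"h",np.arctan2(x[1],-x@e).round(3),"r",np.hypot(x[1],x@e).round(4))
E
python3 -m inch '[[30,[0,3.5,0],[-1,0,0]],[30,[0,3.5,0],[-1,0,0]],[30,[0,3.5,0],[-1,0,0]]]' >/dev/null; python3 chk.py
```

```text
notch_in h -0.845 r 0.0748
notch_mid h -0.869 r 0.0876
notch_out h -0.903 r 0.1006
slot_lo h -0.376 r 0.0892
slot_up h 0.225 r 0.0848
mark h -1.342 r 0.0945
t 13.28 h 0.642 r 0.0877 lift(rel) 0.0143 rot err deg [ 0.14 -1.42  3.11] F tool [ 0.7 -5.8 -1.4] q6 1.74 w 0.0302
```

```bash
python3 -m inch '[[30,[0,3.5,0],[0.8,-0.5,1]],[30,[0,3.5,0],[0.8,-0.5,1]]]' >/dev/null; python3 chk.py
python3 -m inch '[[30,[0,3.5,0],[0.8,-0.5,1]],[30,[0,3.5,0],[0.8,-0.5,1]]]' >/dev/null; python3 chk.py
python3 -m inch '[[30,[0,3.5,0],[0.8,0,0.5]],[30,[0,3.5,0],[0.8,0,0.5]]]' >/dev/null; python3 chk.py
```

```text
t 13.53 h 0.668 r 0.0877 lift(rel) 0.0147 rot err deg [ 0.08 -0.41  1.67] F tool [-1.  -6.7 -0.2] q6 1.77 w 0.0301
t 13.78 h 0.691 r 0.0876 lift(rel) 0.0151 rot err deg [-0.17  0.55  0.17] F tool [-1.6 -7.4  0.3] q6 1.8 w 0.0299
t 14.03 h 0.714 r 0.0875 lift(rel) 0.0153 rot err deg [-0.39  0.49 -0.36] F tool [-0.1 -5.9  0.1] q6 1.83 w 0.0304
```

```bash
python3 -m inch '[[30,[0,3.5,0],[0.7,0,0]],[30,[0,3.5,0],[0.7,0,0]]]' >/dev/null; python3 chk.py
python3 -m inch '[[30,[0,3.5,0],[0.7,0,0]],[30,[0,3.5,0],[0.7,0,0]]]' >/dev/null; python3 chk.py
python3 -m inch '[[30,[0,3.5,0],[0.6,0,0]],[30,[0,3.5,0],[0.6,0,0]]]' >/dev/null; python3 chk.py
```

```text
t 14.28 h 0.742 r 0.0875 lift(rel) 0.015 rot err deg [-0.12  0.43  0.08] F tool [ 1.7 -6.4 -0. ] q6 1.85 w 0.0301
t 14.53 h 0.798 r 0.0877 lift(rel) 0.0147 rot err deg [1.65 0.41 0.31] F tool [ -0.6 -10.4  -0.2] q6 1.87 w 0.0299
t 14.78 h 0.802 r 0.0874 lift(rel) 0.0145 rot err deg [0.73 0.4  1.18] F tool [  0.8 -10.6  -0.6] q6 1.88 w 0.03
```

```bash
python3 -m inch '[[30,[0,4.5,0],[0,0,0]],[30,[0,4.5,0],[0,0,0]],[30,[0,4.5,0],[0,0,0]]]' >/dev/null; python3 chk.py
python3 -m inch '[[30,[0,-4,0],[0,0,0]],[30,[0,-3,0],[0,0,0]]]' >/dev/null; python3 chk.py
python3 -m inch '[[30,[0,-3.5,0],[0,0,0]],[30,[0,-3.5,0],[0,0,0]],[30,[0,-3.5,0],[0,0,0]]]' >/dev/null; python3 chk.py
```

```text
t 15.15 h 0.804 r 0.0874 lift(rel) 0.0141 rot err deg [1.14 0.2  2.78] F tool [  1.2 -13.7  -1.2] q6 1.87 w 0.0301
t 15.4 h 0.75 r 0.0876 lift(rel) 0.0143 rot err deg [-2.06  0.16  2.48] F tool [0.6 3.7 0.5] q6 1.88 w 0.0297
t 15.78 h 0.709 r 0.0883 lift(rel) 0.014 rot err deg [-4.64  0.25  1.72] F tool [1.4 9.4 0. ] q6 1.89 w 0.0301
```

Run:
```python
from lib import *
for n in P:
    im=imaging.camera(n)
    for t in("knob","wheel"): print(n,t,[(np.round(x["pixel"],1),round(x["confidence"],2)) for x in imaging.tip_of(n,t)[:2]])
    for h in(.75,.8,.85): print(h,[proj(n,pts(v[:3],h,l)["knob"])[0].round(1) for l in(0,.009)],proj(n,pts(v[:3],h)["wheel"])[0].round(1))
    im=im[150:290,220:420,::-1]
    cv2.imwrite(f"pics/c{n}.png",cv2.resize(im,(800,560),interpolation=cv2.INTER_CUBIC))
```

```text
side knob [(array([307.6, 214.2]), 0.4)]
side wheel [(array([326.1, 204. ]), 0.64)]
0.75 [array([307.7, 215.2]), array([305.8, 213.3])] [326.7 204.6]
0.8 [array([308.5, 213.8]), array([306.6, 211.9])] [326.4 205.1]
0.85 [array([309.3, 212.4]), array([307.5, 210.5])] [326.2 205.5]
top knob [(array([355.1, 223.8]), 0.61)]
top wheel []
0.75 [array([353.9, 225.2]), array([353.3, 223. ])] [330.8 246.8]
0.8 [array([355.6, 225.5]), array([355. , 223.3])] [330.3 246.7]
0.85 [array([357.3, 226. ]), array([356.6, 223.8])] [329.7 246.6]
```

View pics/cside.png

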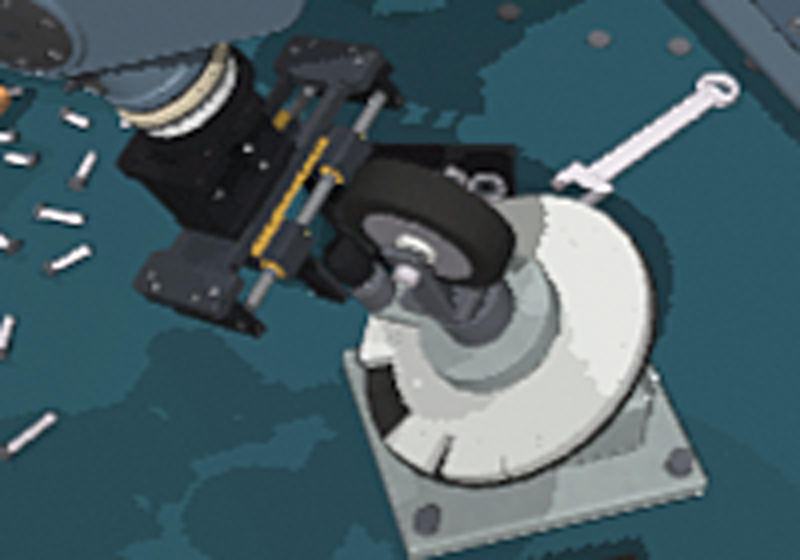

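```bash
python3 -m inch '[[30,[0,-5,0],[1,0,0]],[30,[0,-5,0],[1,0,0]],[30,[0,-5,0],[1,0,0]]]' >/dev/null; python3 chk.py
python3 -m inch '[[30,[0,4,0],[0,0,0]],[36,[0,2,0],[0,0,0]],[36,[0,0,0],[0,0,0]]]' >/dev/null; python3 chk.py
```

```text
t 16.45 h 0.705 r 0.0893 lift(rel) 0.0136 rot err deg [-8.46  0.55  0.14] F tool [ 0.9 11.5 -0.4] q6 1.96 w 0.0299
t 16.82 h 0.768 r 0.0889 lift(rel) 0.0142 rot err deg [-4.89  0.52  0.33] F tool [-0.2  0.3  1.2] q6 1.95 w 0.0353
```

Both walls of the notch felt (forward 13.7 N, back 11.5 N without moving). Now back off, then press the knob's top with shut fingers to verify/force it fully home.

```bash
python3 -m inch '[[70,[0,0,0],[-4,0,0]],[70,[0,0,0],[0,0,0]],[70,[0,0,0],[0,0,0]],[70,[-15,0,0],[0,0,0]],[70,[-20,0,0],[0,0,0]],[20,[-5,0,1],[0,0,0]],[0,[0,0,2],[0,0,0]],[0,[0,0,0],[0,0,0]],[0,[0,0,0],[0,0,0]],[0,[0,0,0],[0,0,0]],[0,[0,0,0],[0,0,0]]]'; python3 chk.py
python3 - <<'E'
from lib import *
im=imaging.camera("side")
for n in P:
    imaging.camera(n);print(n,[(np.round(x["pixel"],1),round(x["confidence"],2)) for x in imaging.tip_of(n,"knob")[:2]])
im=im[150:290,220:420,::-1]
cv2.imwrite(f"pics/d.png",cv2.resize(im,(800,560),interpolation=cv2.INTER_CUBIC))
E
```

```text
time: 18.2
position: [0.6367, -0.0133, 0.1727]
tool_rot: [-0.518, 0.224, 0.825, 0.022]
ft_force: [0.2, 0.4, 0.2]
grip_width: 0.0183
t 18.2 h 0.751 r 0.0854 lift(rel) 0.0562 rot err deg [-1.88  0.54  0.43] F tool [-0.3 -0.3  0.1] q6 1.88 w 0.0183
side [(array([307.1, 213.2]), 0.45), (array([343.3, 259.6]), 0.31)]
top [(array([351.7, 227.3]), 0.51)]
```

View pics/d.png

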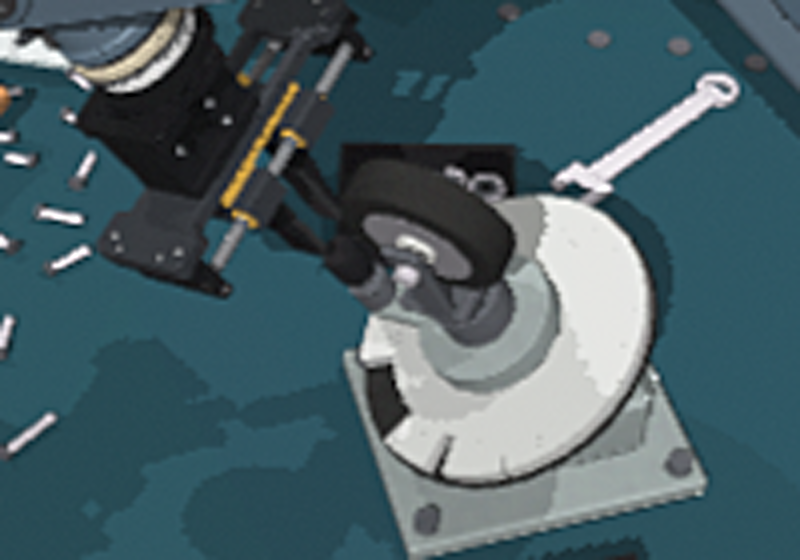

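Knob (350,262 in the crop) sits down next to its barrel with almost no gap (home). Press test.

```bash
python3 -m inch '[[0,[4,0,0],[0,0,0]],[0,[4,0,0],[0,0,0]],[0,[4,0,0],[0,0,0]],[0,[2,0,0],[0,0,0]]]' >/dev/null; python3 chk.py
python3 -m inch '[[0,[2.5,0,0],[0,0,0]],[0,[2.5,0,0],[0,0,0]],[0,[2.5,0,0],[0,0,0]]]' >/dev/null; python3 chk.py
python3 -m inch '[[0,[2.5,0,0],[0,0,0]],[0,[2.5,0,0],[0,0,0]],[0,[2.5,0,0],[0,0,0]]]' >/dev/null; python3 chk.py
```

```text
t 18.95 h 0.749 r 0.0853 lift(rel) 0.0414 rot err deg [-1.99  0.52  0.43] F tool [ 0.1 -0.6 -0.5] q6 1.88 w 0.0005
t 19.32 h 0.749 r 0.0854 lift(rel) 0.0365 rot err deg [-2.02  0.33  0.51] F tool [-12.5   0.4   3.6] q6 1.88 w 0.0006
t 19.7 h 0.75 r 0.0852 lift(rel) 0.0366 rot err deg [-2.09 -0.17  0.7 ] F tool [-7.8 -0.4  2.6] q6 1.88 w 0.0004
```

```bash
python3 -m inch '[[0,[-8,0,0],[0,0,0]],[0,[-20,0,0],[0,0,0]],[0,[-30,0,0],[0,0,0]],[0,[-40,0,0],[0,0,0]],[0,[-40,0,0],[0,0,0]],[0,[-20,0,-10],[0,0,0]],[0,[0,0,0],[0,0,0]]]'
python3 - <<'E'
from lib import *
D=[]
for k in range(3):
  for n in P:
    im=imaging.camera(n)
    if k==0:cv2.imwrite(f"pics/e{n}.png",cv2.resize(im[180:260,270:380,::-1],(800,582),interpolation=cv2.INTER_CUBIC))
    for x in imaging.tip_of(n,"knob")[:1]: D.append((n,x["pixel"]))
s=least_squares(lambda w:np.concatenate([proj(n,pts(v[:3],w[0],w[1])["knob"])[0]-p for n,p in D]),[.77,0],x_scale=[.1,.01],loss='soft_l1')
print(s.x,s.fun.round(1))
E
```

```text
time: 20.58
position: [0.7095, 0.0109, 0.2942]
tool_rot: [-0.524, 0.224, 0.822, 0.023]
ft_force: [0.4, -0.3, -0.8]
grip_width: 0.0005
[0.79501881 0.00336961] [  2.3  -0.2  -0.1  -0.8 -19.9  11.3   3.9   2.2   1.7  -1.  -63.5 -11.5]
```

View pics/eside.png

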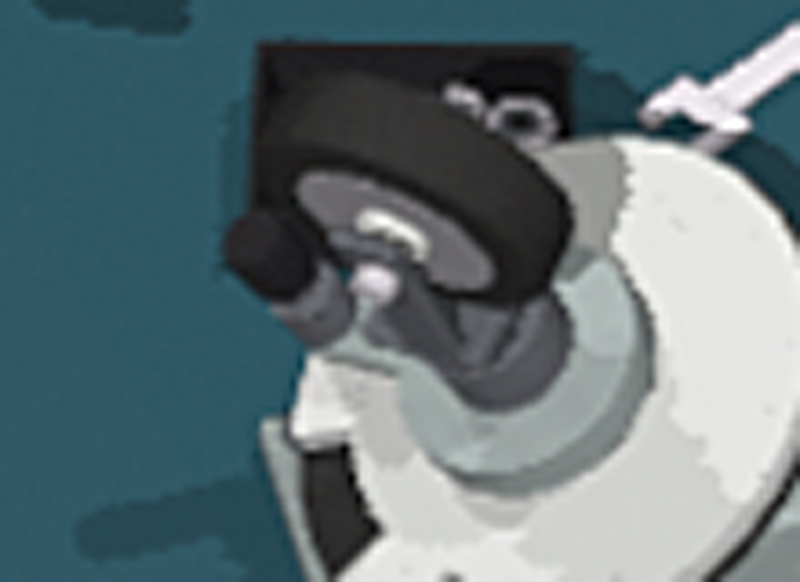

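Knob (268,255) sits tight on its barrel with no visible stem; nothing touched by the gripper, trays undisturbed.

```bash
python3 -c "
from rig import robot; print(robot.hand_in())"
```

```text
the job is handed in; nothing more can be done
None
```

I handed the job in at about 21 s, with the plunger, as far as I could check, in the stop notch on the bearing tray's side (the robot's right, positive head angle). `hand_in` gives no verdict.

**What I did:** I gripped the knob with the tool along the leaning axis and lifted the plunger about 13.7 mm. I swung the arm to about +0.57 rad, then let the plunger ride on the ring and pushed in small steps until it caught. Finally I pressed the knob down and backed the gripper clear.

**Checks that agree:**
- **Locked:** the arm stopped against a wall both ways, at 13.7 N forward and 11.5 N back. Sliding on the ring took only about 6–7 N. The estimated head angle is 0.75–0.80 rad.
- **Home:** the knob did not give when pressed from above with about 12 N. The last picture shows it sitting tight on its barrel with no gap.
- **Clear:** the gripper is well away from the head. I never drove near the trays or tools and they looked unmoved, but I did not measure their positions again.

**Checks that were unsure:**
- **Plunger height:** the touch height and the camera fit both put the knob about 3.5 mm above the modelled home height, outside the 1.5 mm limit if real. I put this down to my pose estimate, since a plunger riding on the ring would sit 9 mm up. I had no independent height reference to confirm it.
- **Knob detections:** two of the last six were clear outliers, so that camera fit is weak.

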